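# Tip the sorting tray and hold the ring blanks in its corner

## Robot

A 6-joint arm with a two-finger parallel gripper is mounted at the origin on the work surface; the furniture and walls round the work are solid. World frame = base frame: x ahead of the robot, y to its left, z up, the work surface at z = 0. Lengths are in mm, angles in degrees, forces in N, time in s.
With the tool pointing down it reaches from about 300 to 850 mm from the base axis. Payload 4.2 kg.
Tool frame: the origin (TCP) lies on the centre line of the jaws, within the pads' length; the fingertips stand 14 mm ahead of it and the grasp point (between the pads) lies 5 mm behind it (env.finger_overhang is the z of the fingertips in the tool frame, in mm); z points along the fingers, y is the line along which they close (so a half turn about z gives the same grasp; the last joint's range is limited). The gripper opens to 91 mm and grips with 3 to 60 N. Pads are 32 mm wide; open, the fingers measure 118 mm over their backs; the gripper's body (76 mm by 178 mm) begins 60 mm behind the grasp point.
Start: joints at [67.953, 18.312, 89.639, -0, 72.044, -1.146], TCP at [205.141, 537.177, 227.976] pointing down, gripper open.
Joint ranges: [-177.97, 177.97], [-48.28, 115.42], [12.27, 149.76], [-77.06, 257.06], [2.81, 150.46], [-146.56, 146.56]. Speed limits (degrees/s): [147.25, 147.25, 180, 180, 180, 180].

## Interface

Orientations are given as [roll, pitch, yaw] about the fixed x, y, z axes, in that order (R = Rz(yaw) Ry(pitch) Rx(roll)).
In Python, from workcell import sensors, viewer, env gives the robot as it stands. The module is installed in compiled form; this text tells all that it offers.
- The arm moves only by the tool step_arm, never from a script. Its argument "plan" is one flat list of numbers, 6 for each row, row after row: the shift along the tool's x, y, z in cm, then the turn, a rotation vector about the tool's x, y, z in rad. In form: [x, y, z, wx, wy, wz, x, y, z, wx, wy, wz, ...]. A call has 1 to 5 rows; each row shifts and turns the commanded pose from where the row before left it, along the tool's axes as they then stand; what a row does not reach is not made up. A row lasts 1/12 s, in which the tool goes at most 41.7 mm and 7.16 degrees, less where a joint would pass 70% of its speed; a pose out of reach is approached as far as the arm can. A call is refused whole if a number of a shift passes 4.17 or a number of a turn 0.125, either way. A call with a gripper value outside its range is refused whole. "hand" is the finger opening in cm, from 0 to 9.12, set as the call begins (left out, the last holds). The fingers move at their own pace and stop on an object; "newtons" is the grip in N (left out, the last holds). Time passes only in rows, so rows that do not move let the fingers close. It gives the time, the measured TCP pose, the force, the opening and the grip force at its end, in the units of the state.
- sensors.state(): the state, without advancing time (a new reading comes with each control period).
- viewer.grab_frame(name): name is "scene" or "top" or "wrist"; returns a dict with "img" (384x512x3 uint8, red, green, blue), "fx", "fy", "cx", "cy" (pixels), "k1" (the pictures are not rectified: a ray, as slopes to the right and down, at radius r is drawn at 1 + k1 r^2 times it, then the intrinsics apply), "position" and "attitude" of the camera in the world. Camera axes: x right, y down, z forward; pixel columns grow to the right and rows downward; lengths in mm; the calibration is good to about 2 mm. A picture is of the moment at which its call begins. There is no depth.
- env.job_done(): hands the job in; it is judged then, once.
Trained networks look in a picture, given as the dict that the camera call returned (one of the last four; its "shot" number tells which), for a name from the list of things; names that differ only in an ending like _2 or _b are one class to them, and where a whole thing is asked for, a point or a joint stands for the part that bears it (a point fixed in the world has none). Each returns a list of dicts, best first, with "score" (0 to 1); they miss things now and then, are a little off and sometimes report something else, mostly with a low value. They report only what shows in the picture. A call takes as long as a camera call.
- viewer.boxes_of(name, picture): "location" ([column, row] in pixels, amid what is visible of it).
- viewer.pinpoint(name, picture): "location" ([column, row] in pixels: a listed point, or the origin of a listed thing).
The state is a dict: "time_s": time; "qpos": joint angles; "qvel": joint speeds; "effort": joint torques, N m; "ee_pos": TCP position; "ee_rot": TCP orientation; "force": force on the tool from outside, world axes, zero at the start; "torque": the same for the moment, N m; "gripper_width": finger opening in mm; "gripper_force": force on a finger pad.
Only numpy, scipy, OpenCV 4.12 (cv2) and the standard library are available. Lean on these libraries where they do the work, as an engineer would, in place of code of your own. Each camera call takes 0.05 s, during which the arm holds its last target. There are 200 camera calls.

## Task

Unlock the tipping tray: press the rubber-topped catch lever beside it down until it clicks and stays down by itself. Then take the tray's black handle and lift it until all four ring blanks have slid into the low corner over the hinge, tipping none of them out, and finish like that, still holding the tray up tilted with the rings lying still in the corner. Leave the catch down and the other tools where they lie.

Things in the scene. Friction and masses are not known exactly. Their poses are not given: they have to be found in the camera images.
- stand: the tray's stand, a grey base plate fixed on the bench. Origin on the bench under the tray's middle; z up, +y to the handle end; hinge line along x at y -120, z 52 mm. The square tray stands corner-wise: 140 mm inside, 3 mm walls, inner corners on the stand's x and y axes 99 mm from the middle; level, floor at z 60, rim at z 84 mm. Handle and paddle are reached from above
- tray (a joint): tilt of the tray in rad: 0 level, grows as the handle end is lifted, stop at 0.9. With rings it weighs 0.65 kg and falls back when let go (about 3 N at the handle). While the catch is up a hook holds it level. The smooth rings begin to slide at 0.17 to 0.27 rad and all run into the corner by about 0.3 to 0.45 rad
- catch (a joint): angle of the catch lever in rad: 0 is up (hook over the tray's catch pin), it grows as the paddle is pressed; past about 0.31 a snap bolt clicks over it and holds it at about 0.29 with the hook clear; hard stop at 0.37. Pressing takes 2 to 8 N; short of the click it springs back to 0
- paddle_top (a point): middle of the top of the catch lever's paddle, 30 x 30 mm, black rubber, level when up, at stand x 92, y 143, z 50 mm; pressed to the stop it moves about 37 mm down, almost straight (the lever's pivot line is along x at stand y 45, z 26 mm)
- handle_mid (a point): middle of the tray's handle, a round black grip 13 mm thick, 56 mm long, along the stand's x, at stand y 148, z 82 mm when level, 268 mm from the hinge line; lifted, it goes up and towards the hinge in an arc. Two thin bars carry it at x +-35 mm; 35 mm are free towards the tray and 70 mm below it
- tray_corner (a point): the low corner: the inner corner of the tray floor next to the hinge, at stand y = -99, z = 60 mm; it moves with the tray
- tray_mid (a point): middle of the tray floor; it moves with the tray
- ring_a: a brass ring blank, 26 mm across, 9 mm high, about 20 g, lying in the tray; origin in the middle of its underside
- ring_b: a second ring blank, like ring_a
- ring_c: a third ring blank, like ring_a
- ring_d: a fourth ring blank, like ring_a
- pliers: bystander: blue-handled flat pliers, 44 x 133 x 11 mm, lying on the bench; origin under their middle
- tweezers: bystander: steel tweezers, 19 x 150 x 9 mm, on the bench by the hinge end of the stand; origin under their middle
- mandrel: bystander: steel ring mandrel, 25 x 278 x 25 mm, lying on the bench; origin under its middle

How it is judged (in metres and radians):
On the way, in this order (a step that is already met when the one before it is completed fails the run):
1. the catch is pressed down and stays down by itself, with nothing touching it (value of joint catch above 0.24 rad and contact force between catch and the arm below 0.3 N and contact force between catch and the fingers below 0.3 N), for 0.2 s.
2. the tray is lifted by its handle and tilts (value of joint tray above 0.17 rad and contact force between tray and the fingers above 1 N), for 0.2 s.
At the end, for the whole second after the job is handed in: The catch is still down (joint above 0.24 rad); the tray is held tilted by the fingers, 0.17 rad or more, not moving (contact above 1 N, below 0.1 rad/s) and propped on none of the loose tools; the middle of every ring blank lies within 75 mm of the tray's low corner, at rest (below 0.03 m/s) (all of step 2 and value of joint catch above 0.24 rad and velocity of joint tray between -0.1 and 0.1 rad/s and distance between each of ring_a, ring_b, ring_c, ring_d and tray_corner below 0.075 m and linear speed of each of ring_a, ring_b, ring_c, ring_d below 0.03 m/s and contact force between tray and pliers below 0.3 N and contact force between tray and tweezers below 0.3 N and contact force between tray and mandrel below 0.3 N); the arm keeps its last pose, push and grip.
It fails at once if a ring blank falls out of the tray (distance between any of ring_a, ring_b, ring_c, ring_d and tray_mid above 0.12 m).
It fails at once if one of the other tools is pushed away by more than 3 cm (distance of any of pliers, tweezers, mandrel from where it was at the start of the episode above 0.03 m).
It also fails if it takes over 40 s, if anything falls off the work surface, if the arm or the gripper's body presses on something with over 40 N, if the wrist force passes 120 N, or if a joint passes its speed limit or range.

## Working session

There is one attempt and no reset: what is moved stays moved. The work goes in short steps, Python scripts to look and compute and a tool call to move; the robot and the scene stay as the last step left them, time stands still between calls to the robot, and variables do not carry over. Pictures are saved under pics/ and viewed, at most 11 in all, crops included, and the job is handed in when it is done.

Besides the shell and the picture viewer there is one more tool, called after "Request:" as name(argument=value, ...), one argument or row to a line, values as JSON. step_arm: Moves the arm, as the interface text tells. Its arguments: {"type":"object","properties":{"plan":{"type":"array","items":{"type":"number"}},"hand":{"type":"number"},"newtons":{"type":"number"}},"required":["plan"]}

```bash
mkdir -p pics; cat > h.py <<'E'
import numpy as np, cv2
from scipy.spatial.transform import Rotation as R
from workcell import sensors, viewer, env
def att(p):
    a=np.array(p["attitude"],float)
    if a.shape==(3,3): return a
    return R.from_euler('xyz',a,degrees=True).as_matrix() if a.size==3 else R.from_quat(a).as_matrix()
def K(p): return np.array([[p["fx"],0,p["cx"]],[0,p["fy"],p["cy"]],[0,0,1.]])
def at_z(p,uv,z):
    s=cv2.undistortPoints(np.array([[uv]],float),K(p),np.array([p["k1"],0,0,0.]))[0,0]
    # drawn = s*(1+k1 r^2)
    d=att(p)@np.array([s[0],s[1],1]); o=np.array(p["position"],float)
    return o+d*(z-o[2])/d[2]
def proj(p,X):
    c=att(p).T@(np.array(X,float)-np.array(p["position"]))
    s=c[:2]/c[2]; s=s*(1+p["k1"]*(s@s)); return [p["fx"]*s[0]+p["cx"],p["fy"]*s[1]+p["cy"]]
E
python3 - <<'E'
from h import *
print(sensors.state())
for n in ("scene","top"):
    p=viewer.grab_frame(n); cv2.imwrite(f"pics/{n}0.png",p["img"][:,:,::-1])
    print(n,{k:v for k,v in p.items() if k!="img"})
    for t,z in (("paddle_top",50),("handle_mid",82),("tray_corner",60),("tray_mid",60),("stand",0),("ring_a",60),("pliers",0),("tweezers",0),("mandrel",0)):
        for r in viewer.pinpoint(t,p)[:4]: print(t,np.round(r["location"]),round(r["score"],2),at_z(p,r["location"],z).round())
E
```

```text
{'time_s': 0.0, 'qpos': array([ 6.79515444e+01,  1.83515442e+01,  8.97053391e+01, -1.50746957e-03,
        7.20435154e+01, -1.14651824e+00]), 'qvel': array([ 0.03748267,  0.01822605,  0.00298   ,  0.07189694,  0.17387928,
       -0.06075393]), 'effort': array([-1.98469497e-03, -4.12445247e+01, -2.31977338e+01,  7.24738603e-02,
        4.56759240e-02, -1.47318906e-04]), 'ee_pos': array([204.97806839, 536.71909771, 227.12845699]), 'ee_rot': array([-1.79899593e+02, -5.75957487e-04,  1.59098528e+02]), 'force': array([-0.46210929,  0.09403539, -0.29781306]), 'torque': array([-0.04738847,  0.0042093 , -0.01065768]), 'gripper_force': 0.0, 'gripper_width': 91.19882907942103}
scene {'fx': 498.02829877184985, 'fy': 498.02829877184985, 'cx': 253.76908696302516, 'cy': 195.2301773220407, 'k1': -0.09302234415825808, 'position': array([-150.1475863 ,  -91.0440434 , 1077.87092023]), 'attitude': array([-150.53101435,    0.61262793,  -76.91059559]), 'shot': 1}
paddle_top [150. 152.] 0.68 [478. 335.  50.]
handle_mid [139. 173.] 0.8 [394. 327.  82.]
tray_corner [234. 203.] 0.69 [378.  89.  60.]
tray_cor
[... 557 characters left out ...]
sition': array([ 338.79328245,   35.72882767, 1137.84599851]), 'attitude': array([-176.15428635,    1.80812725,  -89.48933822]), 'shot': 2}
paddle_top [164. 160.] 0.63 [491. 326.  50.]
paddle_top [354. 211.] 0.59 [ 367. -153.   50.]
handle_mid [153. 195.] 0.77 [401. 341.  82.]
tray_corner [257. 206.] 0.74 [376.  87.  60.]
tray_mid [216. 201.] 0.67 [388. 191.  60.]
stand [221. 206.] 0.81 [376. 186.   0.]
ring_a [214. 184.] 0.55 [429. 197.  60.]
ring_a [196. 202.] 0.53 [385. 239.  60.]
ring_a [213. 224.] 0.52 [330. 197.  60.]
ring_a [217. 205.] 0.43 [379. 189.  60.]
pliers [213. 184.] 0.66 [434. 207.   0.]
pliers [388. 234.] 0.52 [ 307. -247.    0.]
mandrel [355. 213.] 0.95 [ 363. -163.    0.]
```

View pics/top0.png

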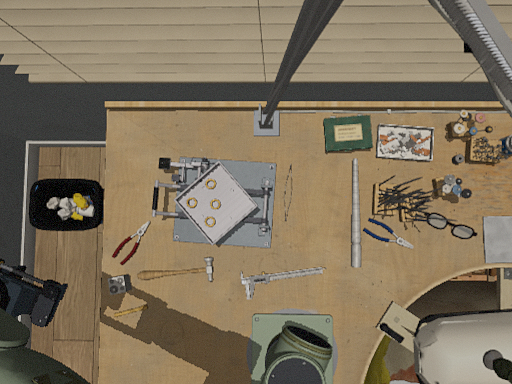

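```bash
python3 - <<'E'
from h import *
p=viewer.grab_frame("wrist"); cv2.imwrite("pics/w0.png",p["img"][:,:,::-1])
print(p["position"],p["attitude"])
for t,z in (("paddle_top",50),("handle_mid",82)):
    for r in viewer.pinpoint(t,p)[:2]: print(t,np.round(r["location"]),round(r["score"],2),at_z(p,r["location"],z).round())
E
```

```text
[137.0490882  563.1029302  385.41782174] [1.64933720e+02 5.94882222e-02 6.91061122e+01]
```

```bash
cat >> h.py <<'E'
def rel(target,yaw=None,n=1):
    s=sensors.state(); M=R.from_euler('xyz',s["ee_rot"],degrees=True)
    d=M.inv().apply(np.array(target,float)-s["ee_pos"])/10
    w=np.zeros(3)
    if yaw is not None: w=(M.inv()*R.from_euler('xyz',[180,0,yaw],degrees=True)).as_rotvec()
    print("shift cm",d.round(2),"turn",w.round(3),"rows",n,(d/n).round(2),(w/n).round(3))
E
python3 -c "
from h import *
rel([440,325,240],None,10)"
```

```text
shift cm [-29.51 -11.44  -1.21] turn [0. 0. 0.] rows 10 [-2.95 -1.14 -0.12] [0. 0. 0.]
```

Request:
step_arm(
  plan=[-2.95, -1.14, -0.12, 0, 0, 0, -2.95, -1.14, -0.12, 0, 0, 0, -2.95, -1.14, -0.12, 0, 0, 0, -2.95, -1.14, -0.12, 0, 0, 0, -2.95, -1.14, -0.12, 0, 0, 0],
  hand=0,
)

```text
time_s: 1.57
ee_pos: [323.4, 430.3, 234.1]
ee_rot: [180.0, 0.0, 159.1]
force: [0.3, 1.3, -1.1]
gripper_width: 60.6
gripper_force: 0.0
```

Request:
step_arm(
  plan=[-2.95, -1.14, -0.12, 0, 0, 0, -2.95, -1.14, -0.12, 0, 0, 0, -2.95, -1.14, -0.12, 0, 0, 0, -2.95, -1.14, -0.12, 0, 0, 0, -2.95, -1.14, -0.12, 0, 0, 0],
)

```text
time_s: 1.98
ee_pos: [441.1, 324.2, 240.2]
ee_rot: [180.0, 0.0, 159.1]
force: [-0.7, 0.8, 0.6]
gripper_width: 27.5
gripper_force: 0.0
```

Request:
step_arm(
  plan=[0, 0, 0, 0, 0, -0.085, 0, 0, 0, 0, 0, -0.085, 0, 0, 0, 0, 0, -0.083, 0, 0, 0, 0, 0, 0, 0, 0, 0, 0, 0, 0],
)

```text
time_s: 2.4
ee_pos: [440.1, 325.4, 240.0]
ee_rot: [180.0, -0.0, 173.5]
force: [-0.6, 0.1, 0.2]
gripper_width: 0.2
gripper_force: 0.0
```

```bash
python3 - <<'E'
from h import *
for n in ("wrist","top"):
    p=viewer.grab_frame(n); cv2.imwrite(f"pics/{n}1.png",p["img"][:,:,::-1])
    for t,z in (("paddle_top",50),("handle_mid",82),("tray_mid",60),("tray_corner",60),("stand",0)):
        for r in viewer.pinpoint(t,p)[:2]: print(n,t,np.round(r["location"]),round(r["score"],2),at_z(p,r["location"],z).round(1))
E
```

```text
wrist paddle_top [265. 205.] 0.57 [481.3 325.4  50. ]
wrist handle_mid [269. 134.] 0.89 [393.3 339.8  82. ]
wrist tray_mid [137. 137.] 0.89 [381.6 191.5  60. ]
wrist tray_corner [ 47. 142.] 0.82 [374.9  89.7  60. ]
wrist stand [155. 134.] 0.63 [383.  190.6   0. ]
top paddle_top [163. 160.] 0.57 [489.8 327.7  50. ]
top handle_mid [154. 196.] 0.66 [398.4 339.9  82. ]
top tray_mid [216. 201.] 0.7 [387.6 191.2  60. ]
top tray_corner [257. 204.] 0.88 [380.1  88.8  60. ]
```

View pics/wrist1.png

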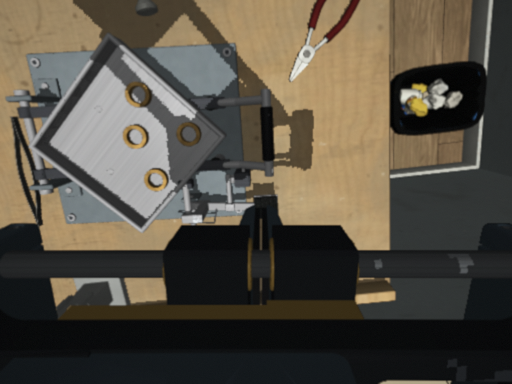

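```bash
python3 -c "
from h import *
rel([487,328,80],175.8,5)"
```

```text
shift cm [-4.64  0.77 16.  ] turn [ 0.     0.    -0.039] rows 5 [-0.93  0.15  3.2 ] [ 0.     0.    -0.008]
```

Request:
step_arm(
  plan=[-2.32, 0.38, 0, 0, 0, 0, -2.32, 0.39, 0, 0, 0, -0.039, 0, 0, 4.0, 0, 0, 0, 0, 0, 4.0, 0, 0, 0, 0, 0, 4.0, 0, 0, 0],
  newtons=20,
)

```text
time_s: 3.42
ee_pos: [487.8, 328.1, 119.2]
ee_rot: [179.9, 0.1, 175.8]
force: [0.1, -0.8, -0.3]
gripper_width: 0.5
gripper_force: 0.0
```

Request:
step_arm(
  plan=[0, 0, 2.0, 0, 0, 0, 0, 0, 2.0, 0, 0, 0, 0, 0, 0.5, 0, 0, 0, 0, 0, 0.5, 0, 0, 0, 0, 0, 0, 0, 0, 0],
)

```text
time_s: 3.83
ee_pos: [487.2, 328.0, 69.9]
ee_rot: [180.0, -0.0, 175.8]
force: [0.1, -0.2, 0.1]
gripper_width: 0.6
gripper_force: 0.0
```

```bash
python3 - <<'E'
from h import *
p=viewer.grab_frame("scene"); q=np.array(proj(p,[485,327,50])).astype(int); print(q)
c=p["img"][q[1]-55:q[1]+55,q[0]-70:q[0]+70,::-1]
cv2.imwrite("pics/s2.png",cv2.resize(c,None,fx=5,fy=5,interpolation=cv2.INTER_CUBIC))
E
```

```text
[153 149]
```

View pics/s2.png

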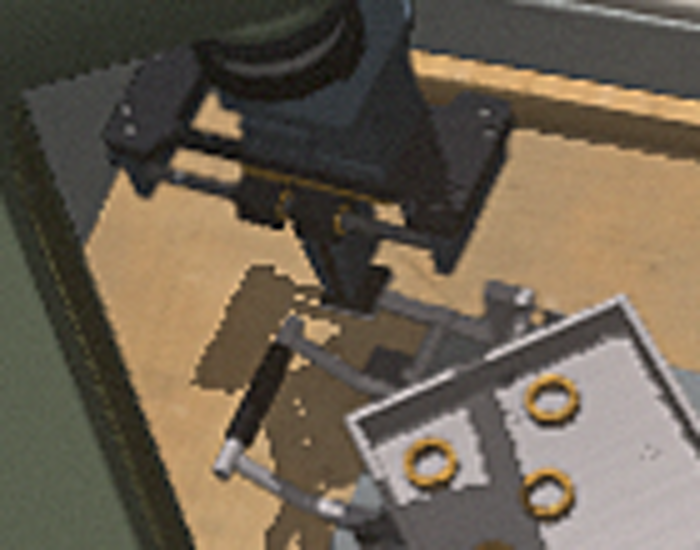

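Request:
step_arm(
  plan=[0, 0, 0.6, 0, 0, 0, 0, 0, 0.6, 0, 0, 0, 0, 0, 0.6, 0, 0, 0, 0, 0, 0.6, 0, 0, 0, 0, 0, 0, 0, 0, 0],
)

```text
time_s: 4.3
ee_pos: [486.6, 327.7, 45.0]
ee_rot: [-180.0, -0.1, 175.8]
force: [0.1, -0.1, 0.6]
gripper_width: 0.4
gripper_force: 0.5
```

Request:
step_arm(
  plan=[0, 0, 0.4, 0, 0, 0, 0, 0, 0.4, 0, 0, 0, 0, 0, 0.4, 0, 0, 0, 0, 0, 0.3, 0, 0, 0, 0, 0, 0, 0, 0, 0],
)

```text
time_s: 4.72
ee_pos: [486.9, 327.5, 30.3]
ee_rot: [-180.0, -0.0, 175.8]
force: [0.1, -0.9, 1.5]
gripper_width: 0.5
gripper_force: 0.8
```

```bash
python3 - <<'E'
from h import *
p=viewer.grab_frame("scene"); q=np.array(proj(p,[460,300,50])).astype(int)
c=p["img"][q[1]-40:q[1]+40,q[0]-50:q[0]+50,::-1]
cv2.imwrite("pics/s3.png",cv2.resize(c,None,fx=7,fy=7,interpolation=cv2.INTER_CUBIC))
for t in ("paddle_top","catch"):
  for n in ("scene","top"):
    f=viewer.grab_frame(n)
    for r in viewer.pinpoint("paddle_top",f)[:2]: print(n,r["location"],r["score"],at_z(f,r["location"],50).round(),at_z(f,r["location"],16).round())
print(sensors.state()["force"])
E
```

```text
scene [151.6, 160.0] 0.77 [455. 322.  50.] [475. 336.  16.]
scene [152.9, 159.6] 0.62 [457. 319.  50.] [477. 333.  16.]
[-0.28872658  0.02658615  2.20443186]
```

View pics/s3.png

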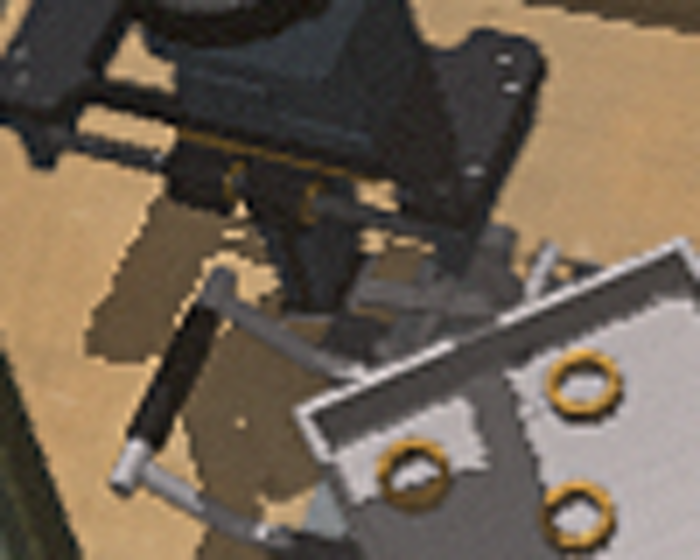

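Request:
step_arm(
  plan=[0, 0, 0.2, 0, 0, 0, 0, 0, 0.2, 0, 0, 0, 0, 0, 0, 0, 0, 0],
)

```text
time_s: 5.42
ee_pos: [487.3, 328.0, 28.2]
ee_rot: [180.0, 0.0, 175.8]
force: [-3.3, -1.2, 12.8]
gripper_width: 0.2
gripper_force: 5.5
```

Request:
step_arm(
  plan=[0, 0, -1.0, 0, 0, 0, 0, 0, -2.0, 0, 0, 0, 0, 0, -4.0, 0, 0, 0, 0, 0, -4.0, 0, 0, 0, 0, 0, -4.0, 0, 0, 0],
)

```text
time_s: 5.83
ee_pos: [486.6, 327.7, 178.1]
ee_rot: [-180.0, -0.1, 175.8]
force: [1.0, 0.8, 0.2]
gripper_width: 0.5
gripper_force: 0.0
```

Request:
step_arm(
  plan=[3.0, 0, 0, 0, 0, 0, 3.0, 0, 0, 0, 0, 0, 3.0, 0, 0, 0, 0, 0, 0, 0, 0, 0, 0, 0, 0, 0, 0, 0, 0, 0],
  hand=4.0,
)

```text
time_s: 6.25
ee_pos: [396.3, 334.5, 177.2]
ee_rot: [180.0, 0.0, 175.9]
force: [-0.0, -0.6, 0.8]
gripper_width: 31.2
gripper_force: 0.0
```

```bash
python3 - <<'E'
from h import *
for n in ("wrist","top","scene"):
    p=viewer.grab_frame(n); cv2.imwrite(f"pics/{n}4.png",p["img"][:,:,::-1])
    for t,z in (("paddle_top",22),("handle_mid",82),("tray_mid",60),("tray_corner",60)):
        for r in viewer.pinpoint(t,p)[:1]: print(n,t,np.round(r["location"]),round(r["score"],2),at_z(p,r["location"],z).round(1))
    if n=="scene":
        cv2.imwrite("pics/s4.png",cv2.resize(p["img"][110:210,110:250,::-1],None,fx=5,fy=5,interpolation=cv2.INTER_CUBIC))
rel([393.8,338.6,130],175.8)
E
```

```text
wrist paddle_top [262. 252.] 0.73 [482.9 330.   22. ]
wrist handle_mid [266. 193.] 0.7 [395.2 339.4  82. ]
wrist tray_mid [112. 185.] 0.96 [383.3 193.2  60. ]
wrist tray_corner [  3. 183.] 0.59 [373.7  90.5  60. ]
top paddle_top [387. 235.] 0.64 [ 306.2 -239.7   22. ]
top handle_mid [155. 196.] 0.78 [398.7 338.2  82. ]
top tray_mid [217. 200.] 0.55 [388.8 188.7  60. ]
top tray_corner [257. 209.] 0.98 [368.8  87.5  60. ]
scene paddle_top [156. 158.] 0.7 [480.8 325.7  22. ]
scene handle_mid [136. 175.] 0.84 [387.6 331.6  82. ]
scene tray_mid [193. 192.] 0.94 [384.1 192.5  60. ]
scene tray_corner [234. 203.] 0.83 [377.   89.7  60. ]
shift cm [0.38 0.39 4.7 ] turn [0. 0. 0.] rows 1 [0.38 0.39 4.7 ] [0. 0. 0.]
```

View pics/s4.png

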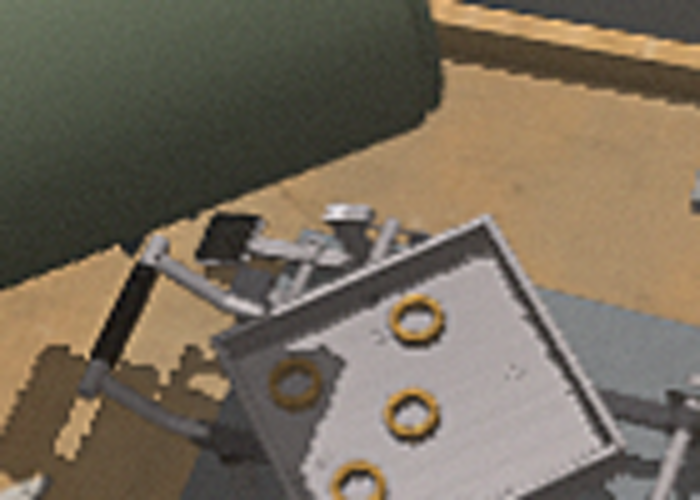

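View pics/wrist4.png

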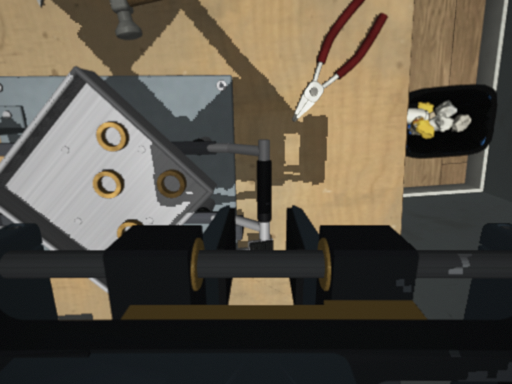

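Request:
step_arm(
  plan=[0.3, 0.43, 0, 0, 0, 0, 0, 0, 3.5, 0, 0, 0, 0, 0, 3.5, 0, 0, 0, 0, 0, 2.0, 0, 0, 0, 0, 0, 1.0, 0, 0, 0],
)

```text
time_s: 7.42
ee_pos: [392.9, 338.1, 74.2]
ee_rot: [-179.8, -0.2, 175.8]
force: [-0.0, 0.1, -0.2]
gripper_width: 39.6
gripper_force: 0.0
```

Request:
step_arm(
  plan=[0, 0, 0, 0, 0, 0, 0, 0, 0, 0, 0, 0, 0, 0, 0, 0, 0, 0, 0, 0, 0, 0, 0, 0, 0, 0, 0, 0, 0, 0],
  hand=0,
  newtons=25,
)

```text
time_s: 7.83
ee_pos: [395.4, 337.7, 78.5]
ee_rot: [-179.9, 0.1, 176.0]
force: [1.1, -7.0, 3.4]
gripper_width: 12.4
gripper_force: 25.0
```

Request:
step_arm(
  plan=[0, -0.04, -0.4, -0.015, 0, 0, 0, -0.06, -0.54, -0.02, 0, 0, 0, -0.071, -0.67, -0.025, 0, 0, 0, -0.071, -0.67, -0.025, 0, 0, 0, -0.071, -0.67, -0.025, 0, 0],
)

```text
time_s: 8.25
ee_pos: [395.0, 333.4, 107.0]
ee_rot: [173.7, 0.1, 175.9]
force: [3.3, -4.6, -3.5]
gripper_width: 12.3
gripper_force: 25.0
```

```bash
python3 - <<'E'
from h import *
s=sensors.state();print(s["force"],s["torque"],s["qpos"])
p=viewer.grab_frame("scene"); cv2.imwrite("pics/s5.png",cv2.resize(p["img"][110:210,110:250,::-1],None,fx=5,fy=5,interpolation=cv2.INTER_CUBIC))
for t,z in (("paddle_top",22),("handle_mid",111),("tray_corner",60)):
    for r in viewer.pinpoint(t,p)[:1]: print(t,np.round(r["location"]),round(r["score"],2),at_z(p,r["location"],z).round(1))
E
```

```text
[ 3.30406151 -4.58217728 -3.50410965] [-0.89513603 -0.52974146  0.14532633] [ 35.96054282  17.70161782 110.44239254   6.34131539  47.88574506
 -54.08837418]
handle_mid [137. 169.] 0.97 [388.6 322.4 111. ]
```

View pics/s5.png

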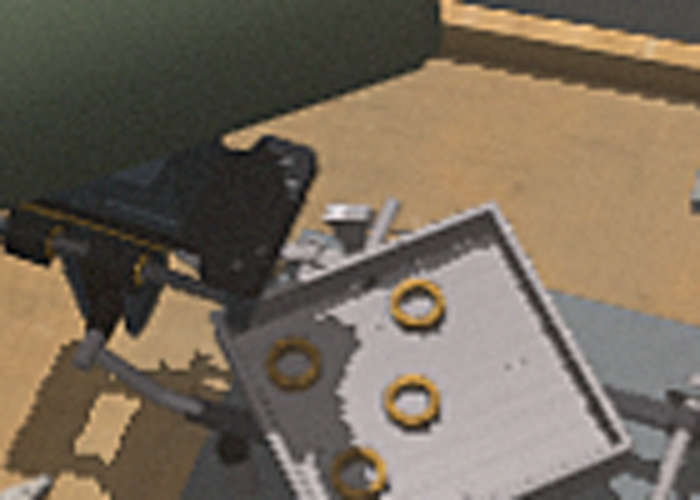

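The tray is rising (rings shifted up in the crop, e.g. (418,303)), with about -3.5 N of load on the tool. I'll continue along the arc.

Request:
step_arm(
  plan=[0, -0.071, -0.67, -0.025, 0, 0, 0, -0.071, -0.67, -0.025, 0, 0, 0, -0.071, -0.67, -0.025, 0, 0, 0, -0.056, -0.54, -0.02, 0, 0, 0, -0.056, -0.54, -0.02, 0, 0],
)

```text
time_s: 8.87
ee_pos: [394.5, 325.6, 136.3]
ee_rot: [167.2, 0.1, 175.9]
force: [4.2, -5.8, -4.2]
gripper_width: 12.5
gripper_force: 25.0
```

Request:
step_arm(
  plan=[0, -0.056, -0.54, -0.02, 0, 0, 0, -0.056, -0.54, -0.02, 0, 0, 0, -0.04, -0.4, -0.015, 0, 0, 0, -0.04, -0.4, -0.015, 0, 0, 0, -0.04, -0.4, -0.015, 0, 0],
)

```text
time_s: 9.28
ee_pos: [394.0, 317.6, 157.5]
ee_rot: [162.3, 0.2, 175.9]
force: [4.2, -5.3, -5.8]
gripper_width: 12.5
gripper_force: 25.0
```

Request:
step_arm(
  plan=[0, -0.04, -0.4, -0.015, 0, 0, 0, -0.04, -0.4, -0.015, 0, 0, 0, -0.04, -0.4, -0.015, 0, 0, 0, -0.04, -0.4, -0.015, 0, 0, 0, -0.04, -0.4, -0.015, 0, 0],
)

```text
time_s: 9.7
ee_pos: [393.5, 309.1, 175.7]
ee_rot: [158.0, 0.2, 175.9]
force: [4.3, -5.2, -4.5]
gripper_width: 12.5
gripper_force: 25.0
```

Request:
step_arm(
  plan=[0, -0.04, -0.4, -0.015, 0, 0, 0, -0.04, -0.4, -0.015, 0, 0, 0, -0.04, -0.4, -0.015, 0, 0, 0, -0.04, -0.4, -0.015, 0, 0, 0, 0, 0, 0, 0, 0],
)

```text
time_s: 10.12
ee_pos: [393.0, 301.1, 190.0]
ee_rot: [154.6, 0.2, 175.8]
force: [4.2, -4.2, -3.3]
gripper_width: 12.4
gripper_force: 25.0
```

```bash
python3 - <<'E'
from h import *
s=sensors.state();print(s["force"],s["qpos"])
o=np.array([383,191]);a=np.array([.073,.997]);tx=np.array([.997,-.073])
def tray(p,uv,th,h=0): # stand coords of ray with tilted floor plane
    A=at_z(p,uv,0);B=at_z(p,uv,100)
    S=lambda X:np.array([(X[:2]-o)@tx,(X[:2]-o)@a,X[2]])
    A,B=S(A),S(B); n=np.array([0,-np.sin(th),np.cos(th)]); H=np.array([0,-120,52]); 
    t=(8+h-(A-H)@n)/((B-A)@n); X=A+t*(B-A); return np.array([X[0],(X-H)@[0,np.cos(th),np.sin(th)]-120])
e=s["ee_pos"]; th=np.radians(180-abs(s["ee_rot"][0]));print("th",th,s["ee_pos"])
for n in("scene","top"):
    p=viewer.grab_frame(n); cv2.imwrite(f"pics/{n}6.png",cv2.resize(p["img"][100:240,110:310,::-1],None,fx=4,fy=4,interpolation=cv2.INTER_CUBIC))
    for r in viewer.pinpoint("ring_a",p)[:5]:
        X=tray(p,r["location"],th); print(n,r["location"],round(r["score"],2),X.round(),"d",np.hypot(X[0],X[1]+99).round())
E
```

```text
[ 4.21104022 -4.18368674 -3.34793246] [ 21.59180416   7.5710911  115.11510723  30.3358284   49.6694181
 -82.63172517]
th 0.4434660478237953 [393.02320185 301.10582854 189.98986388]
top [244.9, 192.5] 0.53 [ 30. -63.] d 47.0
top [252.2, 205.1] 0.38 [  1. -85.] d 14.0
```

View pics/scene6.png

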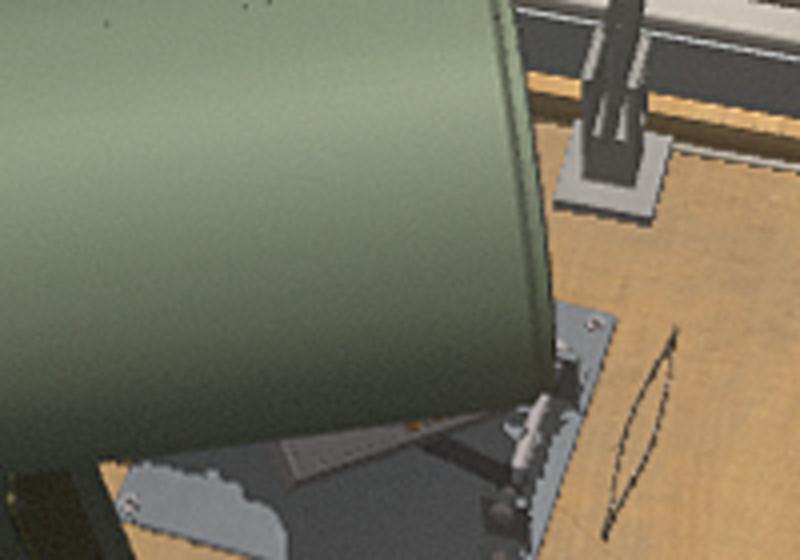

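View pics/top6.png

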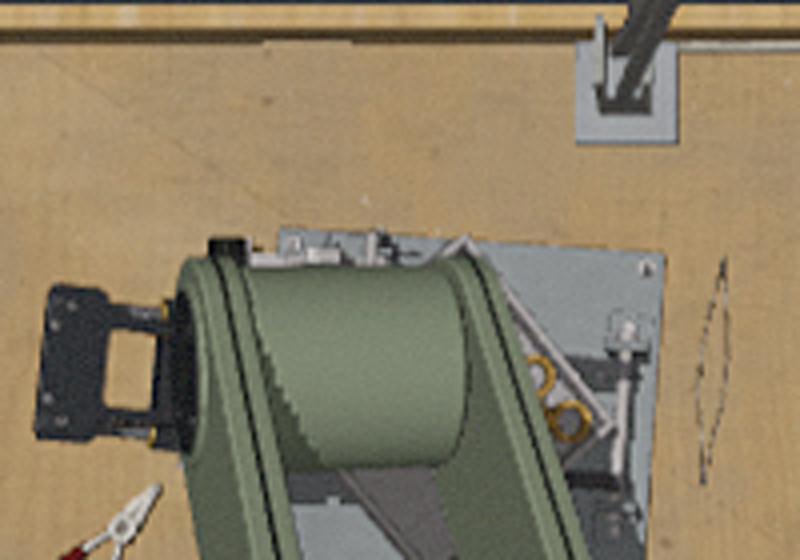

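Request:
step_arm(
  plan=[0, -0.04, -0.4, -0.015, 0, 0, 0, -0.04, -0.4, -0.015, 0, 0, 0, -0.04, -0.4, -0.015, 0, 0, 0, -0.04, -0.4, -0.015, 0, 0, 0, -0.04, -0.4, -0.015, 0, 0],
)

```text
time_s: 10.73
ee_pos: [392.3, 290.4, 206.5]
ee_rot: [150.3, 0.2, 175.8]
force: [4.0, -4.8, -4.6]
gripper_width: 12.6
gripper_force: 25.0
```

Request:
step_arm(
  plan=[0, 0, 0, 0, 0, 0, 0, 0, 0, 0, 0, 0, 0, 0, 0, 0, 0, 0, 0, 0, 0, 0, 0, 0, 0, 0, 0, 0, 0, 0],
)

```text
time_s: 11.15
ee_pos: [392.4, 290.5, 206.4]
ee_rot: [150.4, 0.2, 175.8]
force: [4.0, -3.2, -5.6]
gripper_width: 12.2
gripper_force: 25.0
```

```bash
python3 - <<'E'
from h import *
p=viewer.grab_frame("wrist"); q=viewer.grab_frame("top")
for n,f in(("w",p),("t",q)):
    for t in("ring_a","tray_corner","tray_mid"):
        for r in viewer.pinpoint(t,f)[:5]: print(n,t,np.round(r["location"]),round(r["score"],2))
cv2.imwrite("pics/w7.png",np.vstack([p["img"][:300],cv2.resize(q["img"][150:230,190:326],(512,300))])[:,:,::-1])
s=sensors.state();print(s["force"],s["qvel"].round(2),s["ee_pos"],s["ee_rot"])
E
```

```text
t tray_corner [259. 208.] 0.82
[ 4.31835672 -4.51891144 -4.9476168 ] [-0.02 -0.05  0.04  0.01 -0.01 -0.01] [392.35493695 290.57324048 206.35304449] [150.36422889   0.2078286  175.83212879]
```

View pics/w7.png

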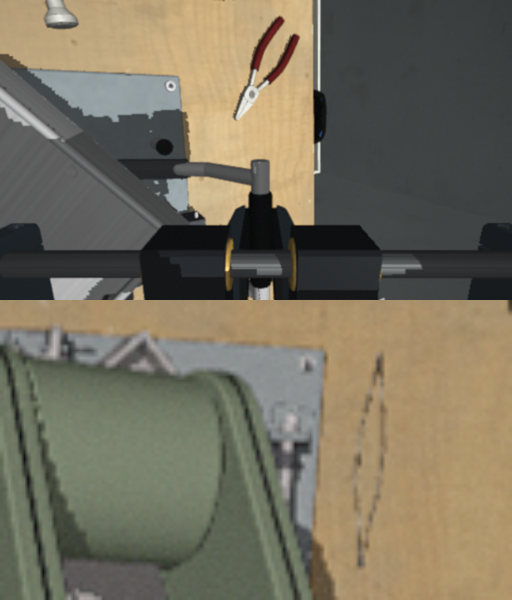

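Request:
step_arm(
  plan=[0, -0.03, 0, 0.06, 0, 0, 0, -0.03, 0, 0.06, 0, 0, 0, -0.03, 0, 0.06, 0, 0, 0, -0.03, 0, 0.06, 0, 0, 0, -0.03, 0, 0.06, 0, 0],
)

```text
time_s: 11.97
ee_pos: [392.0, 289.7, 206.3]
ee_rot: [167.6, 0.2, 175.8]
force: [2.1, -2.6, -5.3]
gripper_width: 12.2
gripper_force: 25.0
```

Request:
step_arm(
  plan=[0, -0.03, 0, 0.06, 0, 0, 0, -0.03, 0, 0.06, 0, 0, 0, -0.03, 0, 0.06, 0, 0, 0, 0, 0, 0, 0, 0, 0, 0, 0, 0, 0, 0],
)

```text
time_s: 12.38
ee_pos: [392.0, 290.2, 206.0]
ee_rot: [177.6, 0.2, 176.0]
force: [4.8, -0.9, -4.1]
gripper_width: 11.9
gripper_force: 25.0
```

```bash
python3 - <<'E'
from h import *
p=viewer.grab_frame("wrist"); q=viewer.grab_frame("top"); c=viewer.grab_frame("scene")
o=np.array([383,191]);a=np.array([.073,.997]);tx=np.array([.997,-.073])
def tray(p,uv,th,h=0):
    S=lambda X:np.array([(X[:2]-o)@tx,(X[:2]-o)@a,X[2]])
    A,B=S(at_z(p,uv,0)),S(at_z(p,uv,100)); n=np.array([0,-np.sin(th),np.cos(th)]); H=np.array([0,-120,52])
    t=(8+h-(A-H)@n)/((B-A)@n); X=A+t*(B-A); return np.array([X[0],(X-H)@[0,np.cos(th),np.sin(th)]-120])
for n,f in(("w",p),("t",q),("s",c)):
    for t in("ring_a","tray_corner"):
        for r in viewer.pinpoint(t,f)[:5]:
            X=tray(f,r["location"],.517); print(n,t,np.round(r["location"]),round(r["score"],2),X.round(),np.hypot(X[0],X[1]+99).round())
cv2.imwrite("pics/w8.png",np.vstack([cv2.resize(c["img"][120:240,140:310],(510,300)),cv2.resize(q["img"][150:230,170:306],(510,300))])[:,:,::-1])
E
```

```text
w ring_a [ 58. 187.] 0.92 [  2. -82.] 17.0
w ring_a [ 69. 161.] 0.88 [-25. -58.] 48.0
w ring_a [ 76. 191.] 0.69 [  3. -54.] 45.0
w ring_a [ 79. 214.] 0.58 [ 26. -57.] 49.0
w tray_corner [ 42. 183.] 0.63 [   1. -109.] 10.0
w tray_corner [118. 196.] 0.26 [-1.  4.] 103.0
t ring_a [255. 208.] 0.64 [ -7. -91.] 11.0
t ring_a [244. 194.] 0.62 [ 25. -60.] 46.0
t ring_a [242. 216.] 0.53 [-27. -60.] 47.0
t ring_a [244. 204.] 0.39 [  3. -62.] 37.0
t tray_corner [260. 209.] 0.81 [  -6. -105.] 8.0
s ring_a [223. 184.] 0.6 [ 25. -56.] 50.0
s ring_a [214. 200.] 0.5 [-21. -50.] 53.0
s ring_a [221. 189.] 0.47 [ 11. -55.] 46.0
s tray_corner [238. 204.] 0.67 [  -1. -105.] 6.0
s tray_corner [199. 183.] 0.52 [-1. -3.] 96.0
```

View pics/w8.png

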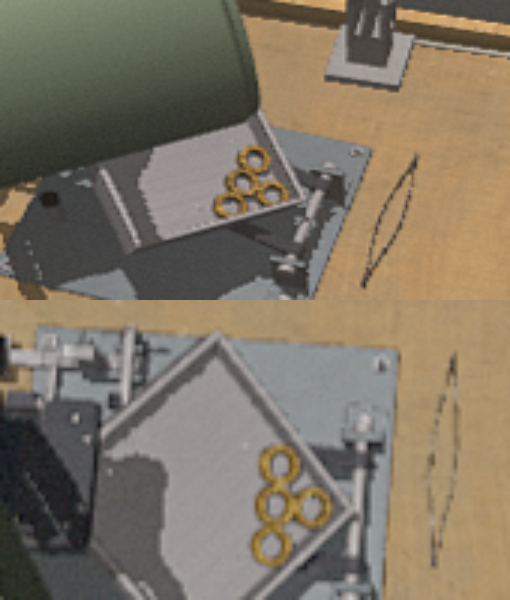

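Request:
step_arm(
  plan=[0, 0, 0, 0, 0, 0, 0, 0, 0, 0, 0, 0, 0, 0, 0, 0, 0, 0, 0, 0, 0, 0, 0, 0, 0, 0, 0, 0, 0, 0],
)

```text
time_s: 13.25
ee_pos: [391.9, 289.7, 206.8]
ee_rot: [177.5, 0.1, 175.8]
force: [5.8, 0.6, -2.8]
gripper_width: 12.2
gripper_force: 25.0
```

```bash
python3 -c "
from h import *
print(sensors.state()['qvel'].round(2), env.job_done())"
```

```text
the job is handed in; nothing more can be done
[ 0.06 -0.04 -0.06  0.06  0.06 -0.05] None
```

I handed the job in at about 13 s, with no result reported back: the catch clicked down (last checked before the lift), the tray is held by its handle at about 0.52 rad, and all four rings lie within about 50 mm of the low corner.

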